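# Hold a sample tube home in the extruder

## Task

Take the steel sample tube from its wooden rack and lay it in the V cradle of the bench extruder, in line with the socket, with its plain end towards the thick stop head and its bevelled cutting edge towards the ram, then slide the plain end into the head's socket and press it against the soft rubber ring inside with a steady push of about 12 N (8 to 16 N, never above 25 N) so that I can close the clamp strap over it. Keep that push up for at least three seconds without letting go and finish while still holding the tube pressed home; leave the tin, the beaker and the stopper where they stand.

Things in the scene. Friction and masses are not known exactly. Their poses are not given: they have to be found in the camera images.
- sample_tube: Straight steel tube filled flush with clay, diameter 42 mm, 150 mm long, 0.3 to 0.6 kg, lying in the notches of the wooden rack. Origin at its middle on its axis; x runs along it to the plain end (x = +75 mm: straight, four small dark holes 9 mm from the rim). Over the last 22 mm at the other end (x = -53 to -75 mm) it tapers to 31 mm: the cutting edge.
- plain_end (a point): Centre of the tube's plain end face, the end that goes into the socket.
- tube_rack: Fixed wooden rack, 104 x 62 mm, that carries the tube with its axis 46 mm above the bench; origin under its middle, x along the tube. Its two notched boards, 12 mm thick and 37 mm high, stand 40 mm either side of the middle; between them (68 mm) the tube is free at its sides and its underside is 16 mm above the rack's base.
- extruder: Fixed bench extruder: grey base plate 260 x 90 x 10 mm; aluminium stop head at the far (+x) end (face at x = 79 mm, 84 mm wide, 96 mm high); at the near end a ram plate (79 mm high) with screw and black knob, the ram's disc ending at x = -91 mm. Origin on the underside of the base plate, midway across; x along the cradle towards the stop head, z up.
- cradle (a point): Middle of the V cradle, on the axis of a 42 mm tube lying in it, 50 mm above the bench, 63 mm before the head's face; axes as the extruder's. The two slippery white plastic V saddles (14 mm thick, 64 mm wide, 41 mm high) stand 42 mm either side of it; in the 70 mm between them is only the base plate (top 10 mm above the bench), room for fingers.
- socket (a point): Centre of the socket's mouth in the stop head's face, on the cradle's axis; axes as the extruder's. The socket is round, 46 mm in diameter and runs 22 mm in along +x; the rubber ring fills its bottom, so an end face that is 12 mm inside the mouth just touches the rubber.
- strap (a point): Middle of the open steel clamp strap (fixed for now) that leans out beside the rear saddle, on the extruder's -y side; it reaches 81 mm from the cradle's axis and 107 mm above the bench. Across from it a swing bolt with wing nut leans out to 69 mm from the axis, 58 mm high. Both lie within 15 mm of the rear saddle, along the axis.
- cushion: Soft rubber ring at the socket's bottom, 44 mm across, 10 mm thick; origin at the centre of its front face, axes as the extruder's. It yields along +x by 1 mm for every 3 N (8 mm at most) and springs back, pushing the tube out when the push stops. The wrist feels this push plus the tube's friction in the saddles: 1 N, more if it is pressed down into the V.
- moisture_tin: Bystander: closed aluminium tin, 64 mm across, 39 mm high, origin under its middle; not to be moved.
- beaker: Bystander: small glass beaker, 56 mm across, 68 mm high, origin under its middle; not to be moved.
- rubber_stopper: Bystander: red-brown rubber stopper, 36 mm across, 28 mm high, origin under its middle; not to be moved.

How it is judged:
By the outcome, as a careful person would: the job done as asked, in the order asked, and still so for the second after the job is handed in, while the arm keeps its last pose, push and grip.
It also fails if it takes over 56 s, if anything falls off the work surface, if the arm or the gripper's body presses on something with over 40 N, if the wrist force passes 120 N, or if a joint passes its speed limit or range.

## Robot

A 6-joint arm with a two-finger parallel gripper is mounted at the origin on a cart in front of the work surface, level with it; the furniture and walls round the work are solid. World frame = base frame: x ahead of the robot, y to its left, z up, the work surface at z = 0. Lengths are in m, angles in rad, forces in N, time in s.
With the tool pointing down it reaches from about 0.4 to 0.825 m from the base axis. Payload 7 kg.
Tool frame: the origin (TCP) lies at the very end of the fingers, on their centre line; the grasp point (between the pads) lies arm.hold_point_z behind it (arm.hold_point_z is the distance from the TCP to the grasp point, in m); z points along the fingers, y is the line along which they close (so a half turn about z gives the same grasp; the last joint's range is limited). The gripper opens to 88 mm and grips with 3 to 60 N. Pads are 19 mm wide; open, the fingers measure 130 mm over their backs; the gripper's body (78 mm by 193 mm) begins 47 mm behind the grasp point.
Start: joints at [1.618, 0.359, 0.012, 0, -1.224, -0.288], TCP at [0.161, 0.655, 0.227] pointing down, gripper open.
Joint ranges: [-3.07, 3.07], [-1.43, 2.12], [-1.02, 1.25], [-3.03, 1.67], [-3.05, -0], [-3.03, 3.03]. Speed limits (rad/s): [2.39, 2.39, 3.01, 3.14, 3.14, 3.14].

## Interface

Orientations are given as [roll, pitch, yaw] about the fixed x, y, z axes, in that order (R = Rz(yaw) Ry(pitch) Rx(roll)).
In Python, from station import arm gives the robot as it stands.
- The arm moves only by the shell command python3 nudge.py 'ROWS' [FORCE]. ROWS is a JSON object whose key "deltas" holds a list of rows, 1 to 20 of them, each of 5 numbers: the finger opening in m, then dx, dy, dz in fractions of the full range, 1 being 0.75 m, then a turn about the tool's z in fractions of the full range, 1 being 2 rad; each row is the pose to reach, as a shift and turn from the pose commanded when the command began, along the tool's axes at that moment; what a row does not reach only later rows make up. A row lasts 1/12 s, in which the tool goes at most 0.0417 m and 0.125 rad, less where a joint would pass 70% of its speed; a pose out of reach is approached as far as the arm can. The fingers move at their own pace and stop on an object; FORCE is the grip in N (left out, the last holds). Time passes only in rows, so rows that do not move let the fingers close. It prints the time, the measured TCP pose, the force, the opening and the grip force at its end. A shift or turn number past 1, either way, is cut back to 1. Input that does not fit is refused with a message, and nothing moves.
- arm.get_state(): the state, without advancing time (a new reading comes with each control period).
- arm.grab_frame(name): name is "side" or "top"; returns the picture (480x640x3 uint8, red, green, blue); there is no depth.
- arm.camera_params(name): a dict with "fx", "fy", "cx", "cy" (pixels), "T" (4x4, takes a point from camera to world coordinates). Camera axes: x right, y down, z forward; pixel columns grow to the right and rows downward; lengths in m; the calibration is good to about 2 mm. A picture is of the moment at which its call begins. camera_params takes no time and is no camera call.
- arm.job_done(): hands the job in; it is judged then, once.
The state is a dict: "t": time; "q": joint angles; "qd": joint speeds; "joint_efforts": joint torques, N m; "eef_pos": TCP position; "ee_rot": TCP orientation; "force": force on the tool from outside, world axes, zero at the start; "moment": the same for the moment, N m; "width": finger opening in m; "gripper_force": force on a finger pad.
Only numpy, scipy, OpenCV 4.12 (cv2) and the standard library are available. Lean on these libraries where they do the work, as an engineer would, in place of code of your own. Each camera call takes 0.05 s, during which the arm holds its last target. There are 200 camera calls.

## Working session

There is one attempt and no reset: what is moved stays moved. The work goes in short steps, Python scripts to look and compute and a shell command to move; the robot and the scene stay as the last step left them, time stands still between calls to the robot, and variables do not carry over. Pictures are saved under pics/ and viewed, at most 10 in all, crops included, and the job is handed in when it is done.

```bash
ls; mkdir -p pics
python3 - <<'E'
from station import arm
import cv2,numpy as np
for n in("top","side"):
    cv2.imwrite(f"pics/{n}0.png",arm.grab_frame(n)[:,:,::-1]); p=arm.camera_params(n); print(n,p["fx"],p["fy"],p["cx"],p["cy"],np.round(p["T"],4).tolist())
print(arm.get_state(),arm.hold_point_z)
E
```

```text
nudge.py
pics
station.py
top 477.9315530597239 477.9315530597239 322.629290033583 240.71893245487266 [[-0.0007, -0.9929, 0.119, 0.4228], [-1.0, 0.0008, 0.0003, -0.2432], [-0.0004, -0.119, -0.9929, 0.9486], [0.0, 0.0, 0.0, 1.0]]
side 543.553751825458 543.553751825458 323.2020448930959 240.0577173836789 [[-0.7818, 0.4766, -0.4021, 0.9268], [0.6235, 0.6082, -0.4913, 0.2525], [0.0104, -0.6348, -0.7726, 0.8523], [0.0, 0.0, 0.0, 1.0]]
{'t': 0.1, 'q': array([ 1.61807454e+00,  3.59325584e-01,  1.11499588e-02, -3.45307304e-04,
       -1.22410637e+00, -2.88072120e-01]), 'qd': array([-0.00066089, -0.00257208,  0.00273262, -0.00033418, -0.00065451,
       -0.00132947]), 'joint_efforts': array([-2.86457587e-03, -5.84165239e+01,  2.93751079e+01,  7.01550007e+00,
        1.01460921e-02, -5.45529701e-05]), 'eef_pos': array([0.1608974 , 0.65508276, 0.22570285]), 'ee_rot': array([ 3.14007597e+00, -1.10878390e-04, -2.40911400e-01]), 'force': array([-0.09671078,  0.77080306, -0.20985628]), 'moment': array([ 0.05061958,  0.00344593, -0.02593604]), 'gripper_force': 0.0, 'width': 0.08757388791420948} 0.0188
```

View pics/top0.png

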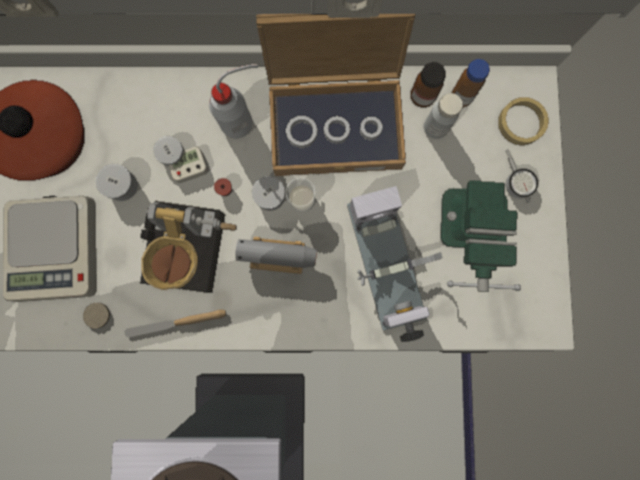

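View pics/side0.png

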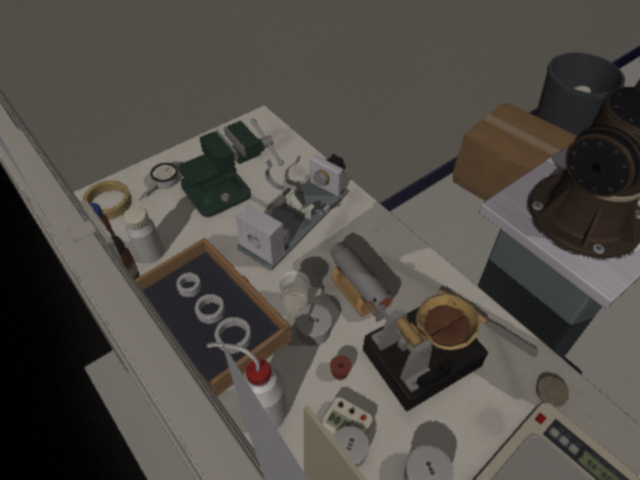

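Run:
```python
import cv2
a=cv2.imread("pics/top0.png")[170:350,220:460]; cv2.imwrite("pics/tc.png",cv2.resize(a,(792,594),interpolation=cv2.INTER_CUBIC))
a=cv2.imread("pics/side0.png")[145:325,230:410]; 
a=cv2.convertScaleAbs(a,alpha=1.3);cv2.imwrite("pics/sc.png",cv2.resize(a,(594,594),interpolation=cv2.INTER_CUBIC))
```

```text
(no output)
```

View pics/tc.png

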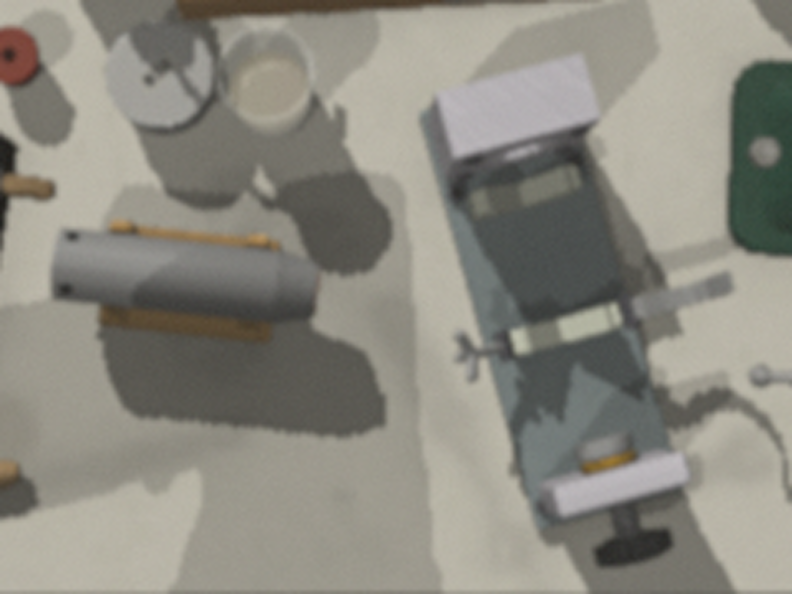

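View pics/sc.png

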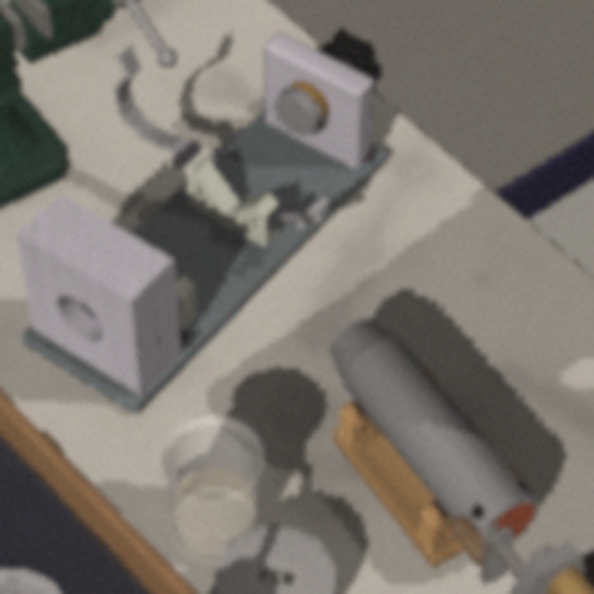

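```bash
cat > h.py <<'E'
import numpy as np,cv2
from station import arm
C={n:arm.camera_params(n) for n in("top","side")}
def proj(n,P):
    c=C[n];P=np.atleast_2d(P);Q=(P-c["T"][:3,3])@c["T"][:3,:3]
    return np.c_[c["fx"]*Q[:,0]/Q[:,2]+c["cx"],c["fy"]*Q[:,1]/Q[:,2]+c["cy"]]
def ray(n,uv,z):
    c=C[n];d=c["T"][:3,:3]@[(uv[0]-c["cx"])/c["fx"],(uv[1]-c["cy"])/c["fy"],1];o=c["T"][:3,3]
    return o+d*(z-o[2])/d[2]
def T(p,P):
    P=np.atleast_2d(P);c,s=np.cos(p[2]),np.sin(p[2])
    return np.c_[p[0]+c*P[:,0]-s*P[:,1],p[1]+s*P[:,0]+c*P[:,1],P[:,2]]
top=lambda a:np.array(a)/3.3+[220,170]
side=lambda a:np.array(a)/3.3+[230,145]
E
cat > fit.py <<'E'
from h import *
from scipy.optimize import least_squares
K=[("t",(79,-42,96),(598,105)),("t",(79,42,96),(455,152)),("s",(79,42,96),(178,255)) if 0 else ("t",(58,32,41),(470,205)),("t",(-26,-32,41),(622,315)),("t",(-26,32,41),(510,342)),
("s",(130,45,5),(138,405)),("s",(130,-45,5),(25,335)),("s",(-130,45,10),(388,150))]
def res(p):
    return np.concatenate([(proj("top" if k=="t" else "side",T(p,np.array(P)/1e3))[0]-(top(uv) if k=="t" else side(uv))) for k,P,uv in K])
r=least_squares(res,[.5,-.38,.28],loss="soft_l1");print("ext",r.x,np.round(res(r.x).reshape(-1,2),1).tolist())
e=r.x
# strap edges/points at z guesses, in extruder frame
inv=lambda w:(np.array([[np.cos(e[2]),np.sin(e[2])],[-np.sin(e[2]),np.cos(e[2])]])@(w[:2]-e[:2])*1e3).round(1)
for uv,z in [((730,272),.107),((736,292),.107),((640,298),.06),((645,320),.06)]: print("strap",inv(ray("top",top(uv),z)))
# tube
KT=[("top",75,(57,264)),("top",-75,(311,292)),("side",75,(512,522)),("side",-75,(350,338))]
def rt(p): return np.concatenate([proj(n,T(p,[x/1e3,0,.046]))[0]-(top(uv) if n=="top" else side(uv)) for n,x,uv in KT])
t=least_squares(rt,[.5,-.15,1.5],loss="soft_l1").x;print("tube",t,np.round(rt(t).reshape(-1,2),1).tolist())
# overlay
L=[("ext",e,[[(79,-42,96),(79,42,96),(79,42,10),(79,-42,10),(79,-42,96)],[(-130,-45,10),(130,-45,10),(130,45,10),(-130,45,10),(-130,-45,10)],*[[(x,-32,41),(x,32,41)] for x in(51,65,-33,-19)],[(-91,0,50),(79,0,50)]]),
("tube",t,[[(75,-21,46),(75,21,46),(-53,21,46),(-75,15.5,46),(-75,-15.5,46),(-53,-21,46),(75,-21,46)],[(x,21*np.cos(a),46+21*np.sin(a)) if 0 else (75,21*np.cos(a),46+21*np.sin(a)) for a in np.linspace(0,6.3,30) for x in[0]]])]
for n,o,sz in(("top",(220,170),(240,180)),("side",(230,145),(180,180))):
    im=cv2.imread(f"pics/{n}0.png")[o[1]:o[1]+sz[1],o[0]:o[0]+sz[0]];im=cv2.resize(im,None,fx=3.3,fy=3.3,interpolation=cv2.INTER_CUBIC)
    for _,p,ls in L:
        for l in ls: cv2.polylines(im,[((proj(n,T(p,np.array(l)/1e3))-o)*3.3).astype(int)],False,(0,255,0),1)
    cv2.imwrite(f"pics/ov_{n}.png",im)
E
python3 fit.py
```

```text
ext [ 0.50038504 -0.36674845  0.27040052] [[0.4, 4.4], [-0.8, 2.5], [0.6, 0.2], [-0.8, 0.1], [0.8, 0.9], [-1.2, 3.2], [-2.1, 2.7], [-0.7, 1.0]]
strap [-20.8 -83.3]
strap [-31.9 -83.2]
strap [-20.1 -42.5]
strap [-32.7 -41.6]
tube [ 0.50515492 -0.15517568  1.4756341 ] [[-0.2, 0.5], [1.5, -0.5], [-0.3, 0.6], [0.9, 0.1]]
```

View pics/ov_top.png

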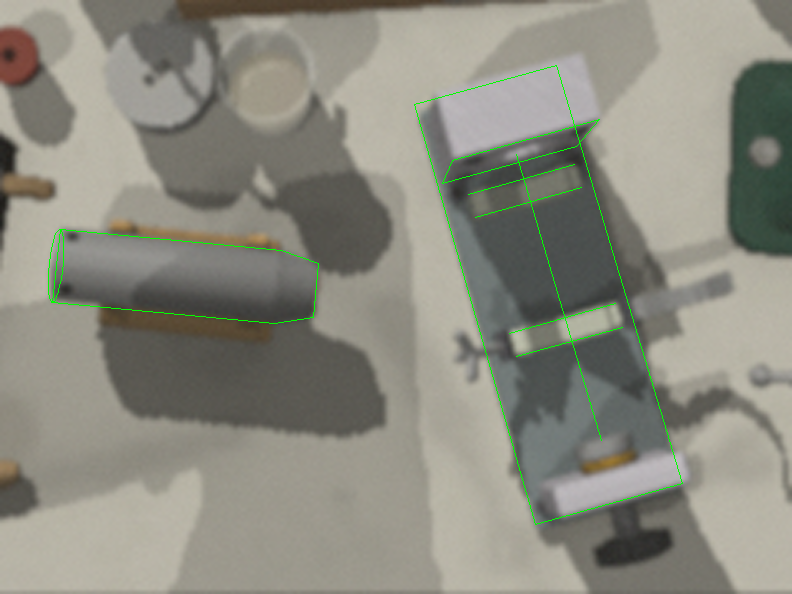

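View pics/ov_side.png

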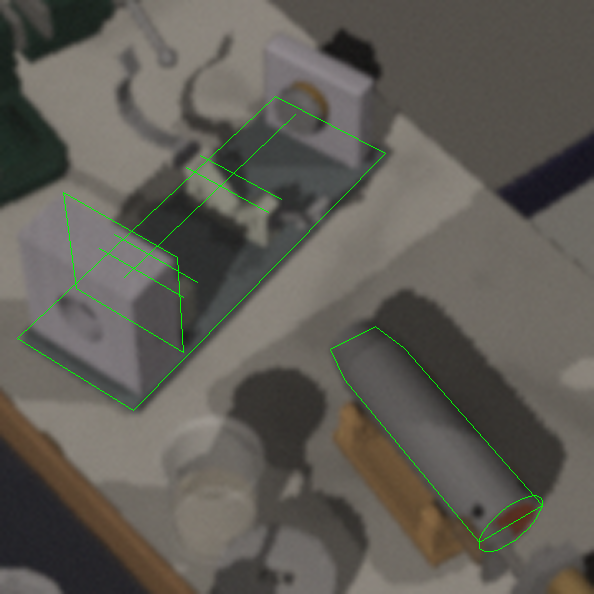

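```bash
cat >> h.py <<'E'
EXT=np.array([.50038,-.36675,.2704]);TUBE=np.array([.50515,-.15518,1.47563])
def delta(x,y,z,yaw):
    from scipy.spatial.transform import Rotation as R
    s=arm.get_state();M=R.from_euler("xyz",s["ee_rot"]).as_matrix()
    d=M.T@(np.array([x,y,z])-s["eef_pos"]);a=s["ee_rot"][2]-yaw;a=(a+np.pi)%(2*np.pi)-np.pi
    return np.round([*d,a],4)
E
python3 - <<'E'
from h import *
print(delta(.45,.3,.23,-.9),delta(*T(TUBE,[.021,0,.12])[0],TUBE[2]-np.pi),T(TUBE,[.021,0,.12])[0])
E
```

```text
[ 0.3655  0.2759 -0.0038  0.6591] [0.5246 0.6838 0.1068 1.4251] [ 0.50714548 -0.13427502  0.12      ]
```

Careful with the scale: shifts go in shares of 0.75 m and turns go in shares of 2 rad. That gives: 0.3655 m / 0.75 = 0.4873, 0.276 m / 0.75 = 0.368, 0.66 rad / 2 = 0.33.

```bash
python3 nudge.py '{"deltas":[[0.088,0.4873,0.368,-0.0267,0.33],[0.088,0.4873,0.368,-0.0267,0.33],[0.088,0.4873,0.368,-0.0267,0.33],[0.088,0.4873,0.368,-0.0267,0.33],[0.088,0.4873,0.368,-0.0267,0.33],[0.088,0.4873,0.368,-0.0267,0.33],[0.088,0.4873,0.368,-0.0267,0.33],[0.088,0.4873,0.368,-0.0267,0.33],[0.088,0.4873,0.368,-0.0267,0.33],[0.088,0.4873,0.368,-0.0267,0.33],[0.088,0.4873,0.368,-0.0267,0.33],[0.088,0.4873,0.368,-0.0267,0.33]]}' 40
python3 - <<'E'
from h import *
print(delta(*T(TUBE,[.021,0,.16])[0],TUBE[2]-np.pi))
E
```

```text
t: 1.1
eef_pos: [0.453, 0.2954, 0.2468]
ee_rot: [3.141, -0.001, -0.905]
force: [-0.3, 1.9, -0.1]
width: 0.0876
gripper_force: 0.0
[0.3713 0.2226 0.0872 0.7606]
```

To row units: 0.371 m / 0.75 = 0.4947, 0.223 m / 0.75 = 0.2973, 0.76 rad / 2 = 0.38.

```bash
python3 nudge.py '{"deltas":[[0.088,0.4947,0.2973,0,0.38],[0.088,0.4947,0.2973,0,0.38],[0.088,0.4947,0.2973,0,0.38],[0.088,0.4947,0.2973,0,0.38],[0.088,0.4947,0.2973,0,0.38],[0.088,0.4947,0.2973,0,0.38],[0.088,0.4947,0.2973,0,0.38],[0.088,0.4947,0.2973,0,0.38],[0.088,0.4947,0.2973,0,0.38],[0.088,0.4947,0.2973,0,0.38],[0.088,0.4947,0.2973,0,0.38],[0.088,0.4947,0.2973,0,0.38],[0.088,0.4947,0.2973,0.116,0.38],[0.088,0.4947,0.2973,0.116,0.38],[0.088,0.4947,0.2973,0.116,0.38],[0.088,0.4947,0.2973,0.116,0.38],[0.088,0.4947,0.2973,0.116,0.38]]}'
python3 - <<'E'
from h import *
print(delta(*T(TUBE,[.021,0,.038])[0],TUBE[2]-np.pi))
cv2.imwrite("pics/g.png",cv2.resize(arm.grab_frame("side")[130:330,220:440,::-1],(660,600),interpolation=cv2.INTER_CUBIC))
E
```

```text
t: 2.52
eef_pos: [0.5067, -0.1288, 0.1611]
ee_rot: [-3.141, -0.001, -1.66]
force: [0.4, 0.4, 0.8]
width: 0.0876
gripper_force: 0.0
[ 0.0053 -0.0009  0.1231  0.0064]
```

View pics/g.png

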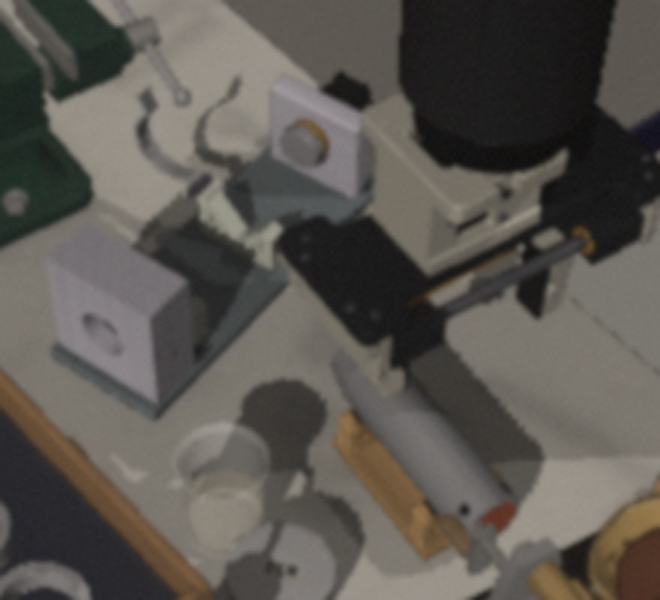

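To row units: 0.04 m / 0.75 = 0.0533.

```bash
python3 nudge.py '{"deltas":[[0.088,0,0,0.0533,0],[0.088,0,0,0.0533,0],[0.088,0,0,0.0533,0],[0.088,0,0,0.0533,0]]}'
python3 - <<'E'
from h import *
print(delta(*T(TUBE,[.021,0,.038])[0],TUBE[2]-np.pi))
E
```

```text
t: 2.9
eef_pos: [0.5072, -0.1289, 0.122]
ee_rot: [-3.139, -0.0, -1.66]
force: [0.6, 0.4, 0.2]
width: 0.0875
gripper_force: 0.0
[ 0.0053 -0.0002  0.084   0.0061]
```

To row units: 0.084 m / 0.75 = 0.112, 0.055 m / 0.75 = 0.0733, 0.006 rad / 2 = 0.003.

```bash
python3 nudge.py '{"deltas":[[0.088,0.0067,0,0.04,0.003],[0.088,0.0067,0,0.0733,0.003],[0.088,0.0067,0,0.112,0.003],[0.088,0.0067,0,0.112,0.003],[0.088,0.0067,0,0.112,0.003],[0.088,0.0067,0,0.112,0.003]]}'
```

```text
t: 3.4
eef_pos: [0.5071, -0.1339, 0.0379]
ee_rot: [-3.139, -0.0, -1.666]
force: [-0.1, 0.0, 0.1]
width: 0.0876
gripper_force: 0.0
```

```bash
python3 nudge.py '{"deltas":[[0.03,0,0,0,0],[0.03,0,0,0,0],[0.03,0,0,0,0],[0.03,0,0,0,0],[0.03,0,0,0,0],[0.03,0,0,0,0],[0.03,0,0,0,0],[0.03,0,0,0,0],[0.03,0,0,0,0],[0.03,0,0,0,0]]}' 45
```

```text
t: 4.23
eef_pos: [0.5082, -0.134, 0.0365]
ee_rot: [-3.137, 0.0, -1.666]
force: [6.3, -1.6, 0.6]
width: 0.0412
gripper_force: 45.0
```

To row units: -0.12 m / 0.75 = -0.16, -0.09 m / 0.75 = -0.12.

```bash
python3 nudge.py '{"deltas":[[0.03,0,0,-0.0133,0],[0.03,0,0,-0.04,0],[0.03,0,0,-0.08,0],[0.03,0,0,-0.12,0],[0.03,0,0,-0.16,0],[0.03,0,0,-0.16,0],[0.03,0,0,-0.16,0],[0.03,0,0,-0.16,0]]}'
python3 - <<'E'
from h import *
print(delta(*T(EXT,[.021,0,.156])[0],EXT[2]-np.pi),T(EXT,[.021,0,.156])[0])
E
```

```text
t: 4.9
eef_pos: [0.504, -0.1338, 0.1547]
ee_rot: [3.14, 0.001, -1.667]
force: [0.4, -0.5, -3.7]
width: 0.0411
gripper_force: 45.0
[ 0.2247 -0.0385 -0.0015  1.2038] [ 0.52061695 -0.36114054  0.156     ]
```

To row units: 0.225 m / 0.75 = 0.3, -0.038 m / 0.75 = -0.0507, 1.204 rad / 2 = 0.602.

```bash
python3 nudge.py '{"deltas":[[0.03,0.3,-0.0507,0,0.602],[0.03,0.3,-0.0507,0,0.602],[0.03,0.3,-0.0507,0,0.602],[0.03,0.3,-0.0507,0,0.602],[0.03,0.3,-0.0507,0,0.602],[0.03,0.3,-0.0507,0,0.602],[0.03,0.3,-0.0507,0,0.602],[0.03,0.3,-0.0507,0,0.602],[0.03,0.3,-0.0507,0,0.602],[0.03,0.3,-0.0507,0,0.602],[0.03,0.3,-0.0507,0,0.602],[0.03,0.3,-0.0507,0,0.602],[0.03,0.3,-0.0507,0,0.602],[0.03,0.3,-0.0507,0,0.602]]}'
python3 - <<'E'
from h import *
print(delta(*T(EXT,[.021,0,.156])[0],EXT[2]-np.pi))
for n,o,sz in(("top",(320,170),(150,180)),("side",(200,100),(180,180))):
    im=arm.grab_frame(n)[o[1]:o[1]+sz[1],o[0]:o[0]+sz[0],::-1]
    cv2.imwrite(f"pics/h_{n}.png",cv2.resize(im,None,fx=2.2,fy=2.2,interpolation=cv2.INTER_CUBIC))
a,b=cv2.imread("pics/h_top.png"),cv2.imread("pics/h_side.png");cv2.imwrite("pics/h.png",np.hstack([a,b]))
E
```

```text
t: 6.07
eef_pos: [0.5212, -0.3613, 0.1549]
ee_rot: [3.141, -0.001, -2.869]
force: [-0.2, 0.3, -3.7]
width: 0.041
gripper_force: 45.0
[ 0.0005  0.0003 -0.0011  0.0025]
```

View pics/h.png

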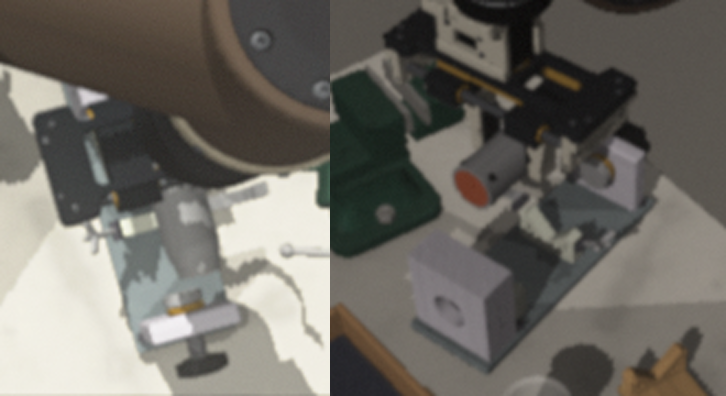

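Run:
```python
from h import *
im=arm.grab_frame("side");hsv=cv2.cvtColor(im,cv2.COLOR_RGB2HSV)
m=((hsv[...,0]<12)&(hsv[...,1]>110)&(hsv[...,2]>70)).astype(np.uint8);m[:, :230]=0;m[:,310:]=0;m[:140]=0;m[230:]=0
n,l,st,c=cv2.connectedComponentsWithStats(m);i=1+st[1:,4].argmax();print(st[i],c[i])
print("pred",proj("side",T(EXT,[.075,0,.1644])))
for z in(.160,.1644,.168):
    w=ray("side",c[i],z)[:2]-EXT[:2];k,s=np.cos(EXT[2]),np.sin(EXT[2]);print(z,[k*w[0]+s*w[1],-s*w[0]+k*w[1]])
```

```text
[257 178  14  15 141] [263.65957447 185.0070922 ]
pred [[264.91565413 185.84298048]]
0.16 [np.float64(0.07150614837606628), np.float64(-0.006254499309632948)]
0.1644 [np.float64(0.07471489640920129), np.float64(-0.0031460547039903995)]
0.168 [np.float64(0.07734023570903893), np.float64(-0.0006027818448282561)]
```

To row units: 0.108 m / 0.75 = 0.144, 0.105 m / 0.75 = 0.14, 0.0025 rad / 2 = 0.0013.

```bash
python3 nudge.py '{"deltas":[[0.03,-0.002,0,0.04,0.0013],[0.03,-0.002,0,0.08,0.0013],[0.03,-0.002,0,0.12,0.0013],[0.03,-0.002,0,0.1333,0.0013],[0.03,-0.002,0,0.14,0.0013],[0.03,-0.002,0,0.144,0.0013],[0.03,-0.002,0,0.144,0.0013],[0.03,-0.002,0,0.144,0.0013]]}'
python3 - <<'E'
from h import *
print(arm.get_state()["moment"])
E
```

```text
t: 6.88
eef_pos: [0.5241, -0.3617, 0.0492]
ee_rot: [-3.14, 0.002, -2.873]
force: [-0.3, 1.6, -3.2]
width: 0.0411
gripper_force: 45.0
[ 0.06070718 -0.25572256 -0.01246725]
```

```bash
python3 nudge.py '{"deltas":[[0.03,0,0,0.0027,0],[0.03,0,0,0.0053,0],[0.03,0,0,0.008,0],[0.03,0,0,0.008,0],[0.03,0,0,0.008,0]]}'; python3 nudge.py '{"deltas":[[0.03,0,0,0.0013,0],[0.03,0,0,0.0027,0],[0.03,0,0,0.0027,0],[0.03,0,0,0.0027,0]]}'
```

```text
t: 7.3
eef_pos: [0.5229, -0.3612, 0.0416]
ee_rot: [3.142, -0.0, -2.873]
force: [0.0, -0.1, -4.2]
width: 0.0409
gripper_force: 45.0
t: 7.63
eef_pos: [0.5231, -0.361, 0.0403]
ee_rot: [-3.141, 0.0, -2.873]
force: [-1.2, 3.9, 4.1]
width: 0.041
gripper_force: 45.0
```

To row units: 0.001 m / 0.75 = 0.0013, -0.0005 m / 0.75 = -0.0007.

```bash
python3 nudge.py '{"deltas":[[0.05,0,0,0,0],[0.05,0,0,0,0],[0.05,0,0,0,0],[0.05,0,0.0013,-0.0007,0],[0.05,0,0.0013,-0.0007,0],[0.05,0,0.0013,-0.0007,0]]}'; python3 nudge.py '{"deltas":[[0.03,0,0,0,0],[0.03,0,0,0,0],[0.03,0,0,0,0],[0.03,0,0,0,0],[0.03,0,0,0,0],[0.03,0,0,0,0]]}' 45
```

```text
t: 8.13
eef_pos: [0.5227, -0.3603, 0.04]
ee_rot: [-3.141, 0.0, -2.873]
force: [-1.1, 0.4, -0.2]
width: 0.0502
gripper_force: 0.0
t: 8.63
eef_pos: [0.523, -0.3606, 0.0402]
ee_rot: [-3.141, 0.0, -2.873]
force: [1.7, -4.5, -1.1]
width: 0.0412
gripper_force: 45.0
```

To row units: -0.005 m / 0.75 = -0.0067, -0.004 m / 0.75 = -0.0053.

```bash
python3 nudge.py '{"deltas":[[0.03,-0.0013,-0.0007,0,0],[0.03,-0.0027,-0.0007,0,0],[0.03,-0.004,-0.0007,0,0],[0.03,-0.0053,-0.0007,0,0],[0.03,-0.0067,-0.0007,0,0],[0.03,-0.0067,-0.0007,0,0],[0.03,-0.0067,-0.0007,0,0]]}'
cat > f.py <<'E'
from h import *
s=arm.get_state();k,n=np.cos(EXT[2]),np.sin(EXT[2]);w=s["eef_pos"][:2]-EXT[:2];f=s["force"]
print("t",round(s["t"],2),"ext xy mm",round((k*w[0]+n*w[1])*1e3,2),round((-n*w[0]+k*w[1])*1e3,2),"f ax/lat/z",np.round([k*f[0]+n*f[1],-n*f[0]+k*f[1],f[2]],2),"m",np.round(s["moment"],2))
E
python3 f.py
```

```text
t: 9.22
eef_pos: [0.5278, -0.3593, 0.0401]
ee_rot: [-3.141, 0.0, -2.873]
force: [-0.8, -3.0, 0.8]
width: 0.041
gripper_force: 45.0
t 9.22 ext xy mm 28.45 -0.18 f ax/lat/z [-1.61 -2.65  0.76] m [-1.01  0.03 -0.1 ]
```

To row units: -0.007 m / 0.75 = -0.0093, -0.0005 m / 0.75 = -0.0007.

```bash
python3 nudge.py '{"deltas":[[0.03,-0.0013,-0.0007,0,0],[0.03,-0.0027,-0.0007,0,0],[0.03,-0.004,-0.0007,0,0],[0.03,-0.0053,-0.0007,0,0],[0.03,-0.0067,-0.0007,0,0],[0.03,-0.008,-0.0007,0,0],[0.03,-0.0093,-0.0007,0,0],[0.03,-0.0093,-0.0007,0,0],[0.03,-0.0093,-0.0007,0,0]]}'; python3 f.py
```

```text
t: 9.97
eef_pos: [0.5346, -0.3577, 0.04]
ee_rot: [3.141, 0.0, -2.873]
force: [-1.8, 2.4, 2.8]
width: 0.041
gripper_force: 45.0
t 9.97 ext xy mm 35.37 -0.42 f ax/lat/z [-1.08  2.76  2.76] m [ 0.54  0.63 -0.21]
```

```bash
python3 nudge.py '{"deltas":[[0.03,-0.0013,0,-0.0004,0],[0.03,-0.0027,0,-0.0004,0],[0.03,-0.004,0,-0.0004,0],[0.03,-0.004,0,-0.0004,0],[0.03,-0.004,0,-0.0004,0]]}'; python3 f.py
```

```text
t: 10.38
eef_pos: [0.5375, -0.357, 0.0401]
ee_rot: [3.141, -0.0, -2.873]
force: [-1.9, 1.0, -1.5]
width: 0.0411
gripper_force: 45.0
t 10.38 ext xy mm 38.39 -0.48 f ax/lat/z [-1.56  1.49 -1.49] m [ 0.62  0.22 -0.18]
```

To row units: -0.002 m / 0.75 = -0.0027, -0.001 m / 0.75 = -0.0013.

```bash
python3 nudge.py '{"deltas":[[0.03,-0.0013,0,0,0],[0.03,-0.0027,0,0,0],[0.03,-0.0027,0,0,0],[0.03,-0.0027,0,0,0]]}'; python3 f.py
```

```text
t: 10.72
eef_pos: [0.5386, -0.3566, 0.0401]
ee_rot: [3.141, -0.001, -2.874]
force: [-5.1, 0.3, -0.5]
width: 0.0412
gripper_force: 45.0
t 10.72 ext xy mm 39.52 -0.41 f ax/lat/z [-4.85  1.68 -0.53] m [-0.03  1.61 -0.17]
```

To row units: 0.008 m / 0.75 = 0.0107, 0.006 m / 0.75 = 0.008.

```bash
python3 nudge.py '{"deltas":[[0.056,0,0,0,0],[0.056,0,0,0,0],[0.056,0,0,0,0],[0.056,0,0,0,0],[0.056,0.004,0.0004,0,0],[0.056,0.008,0.0004,0.0013,0],[0.056,0.0107,0.0004,0.004,0],[0.056,0.0107,0.0004,0.004,0],[0.056,0.0107,0.0004,0.004,0]]}';python3 f.py; python3 nudge.py '{"deltas":[[0.03,0,0,0,0],[0.03,0,0,0,0],[0.03,0,0,0,0],[0.03,0,0,0,0],[0.03,0,0,0,0],[0.03,0,0,0,0],[0.03,0,0,0,0]]}' 50; python3 f.py
```

```text
t: 11.47
eef_pos: [0.5313, -0.3586, 0.0372]
ee_rot: [3.141, -0.0, -2.874]
force: [0.2, -0.7, -0.5]
width: 0.056
gripper_force: 0.0
t 11.47 ext xy mm 31.95 -0.35 f ax/lat/z [-0.04 -0.75 -0.5 ] m [ 0.07 -0.16  0.  ]
t: 12.05
eef_pos: [0.5317, -0.3585, 0.0374]
ee_rot: [-3.142, 0.0, -2.873]
force: [1.3, 0.6, 0.7]
width: 0.0409
gripper_force: 50.0
t 12.05 ext xy mm 32.35 -0.38 f ax/lat/z [1.44 0.27 0.73] m [ 0.11 -0.25 -0.03]
```

Well centred now. Push.

To row units: -0.003 m / 0.75 = -0.004, -0.002 m / 0.75 = -0.0027.

```bash
python3 nudge.py '{"deltas":[[0.03,-0.0013,0,0,0],[0.03,-0.0027,0,0,0],[0.03,-0.004,0,0,0],[0.03,-0.004,0,0,0],[0.03,-0.004,0,0,0]]}'; python3 f.py
```

```text
t: 12.47
eef_pos: [0.5331, -0.358, 0.0374]
ee_rot: [3.141, -0.002, -2.873]
force: [-5.3, -2.9, 2.4]
width: 0.0409
gripper_force: 50.0
t 12.47 ext xy mm 33.9 -0.34 f ax/lat/z [-5.93 -1.39  2.4 ] m [-0.94  1.7   0.03]
```

To row units: -0.003 m / 0.75 = -0.004, -0.002 m / 0.75 = -0.0027.

```bash
python3 nudge.py '{"deltas":[[0.03,-0.0013,0,-0.0004,0],[0.03,-0.0027,0,-0.0004,0],[0.03,-0.004,0,-0.0004,0],[0.03,-0.004,0,-0.0004,0],[0.03,-0.004,0,-0.0004,0]]}'; python3 f.py
```

```text
t: 12.88
eef_pos: [0.5345, -0.3576, 0.0374]
ee_rot: [3.14, -0.005, -2.874]
force: [-8.4, -5.6, 3.3]
width: 0.0407
gripper_force: 50.0
t 12.88 ext xy mm 35.34 -0.31 f ax/lat/z [-9.59 -3.1   3.28] m [-1.96  2.98  0.07]
```

To row units: -0.003 m / 0.75 = -0.004, -0.0006 m / 0.75 = -0.0008.

```bash
python3 nudge.py '{"deltas":[[0.03,-0.0013,-0.0008,-0.0007,0],[0.03,-0.0027,-0.0008,-0.0007,0],[0.03,-0.004,-0.0008,-0.0007,0],[0.03,-0.004,-0.0008,-0.0007,0],[0.03,-0.004,-0.0008,-0.0007,0]]}'; python3 f.py
```

```text
t: 13.3
eef_pos: [0.5358, -0.3572, 0.0374]
ee_rot: [3.138, -0.007, -2.874]
force: [-11.8, -5.7, 4.6]
width: 0.0409
gripper_force: 50.0
t 13.3 ext xy mm 36.66 -0.29 f ax/lat/z [-12.93  -2.29   4.63] m [-2.2   4.41  0.03]
```

```bash
for i in 1; do python3 nudge.py '{"deltas":[[0.03,0,0,0,0],[0.03,0,0,0,0],[0.03,0,0,0,0],[0.03,0,0,0,0],[0.03,0,0,0,0],[0.03,0,0,0,0],[0.03,0,0,0,0],[0.03,0,0,0,0],[0.03,0,0,0,0],[0.03,0,0,0,0],[0.03,0,0,0,0],[0.03,0,0,0,0]]}' >/dev/null; done; python3 f.py
python3 - <<'E'
from h import *
for n,o,sz in(("top",(320,170),(150,180)),("side",(200,100),(180,180))):
    im=arm.grab_frame(n)[o[1]:o[1]+sz[1],o[0]:o[0]+sz[0],::-1]
    cv2.imwrite(f"pics/k_{n}.png",cv2.resize(im,None,fx=2.2,fy=2.2,interpolation=cv2.INTER_CUBIC))
cv2.imwrite("pics/k.png",np.hstack([cv2.imread("pics/k_top.png"),cv2.imread("pics/k_side.png")]))
E
```

```text
t 14.3 ext xy mm 36.66 -0.28 f ax/lat/z [-15.    -2.92   4.71] m [-2.12  4.38  0.15]
```

View pics/k.png

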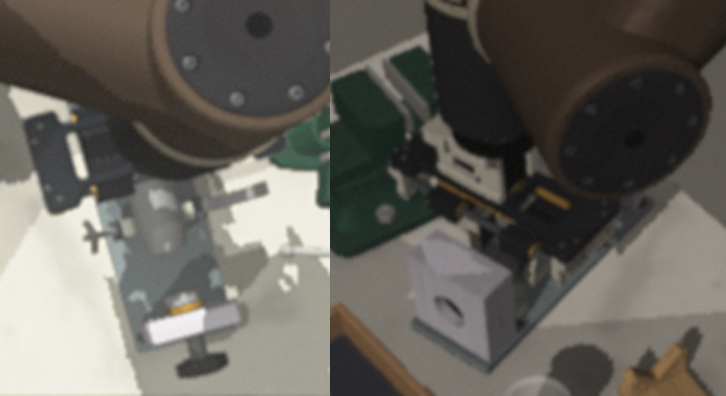

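```bash
for i in 1 2 3 4 5 6; do python3 nudge.py '{"deltas":[[0.03,0,0,0,0]]}' >/dev/null; python3 f.py; done
```

```text
t 14.48 ext xy mm 36.66 -0.29 f ax/lat/z [-13.05  -3.52   3.84] m [-2.15  4.38  0.1 ]
t 14.57 ext xy mm 36.68 -0.29 f ax/lat/z [-13.59  -2.24   4.29] m [-2.16  4.4   0.09]
t 14.65 ext xy mm 36.66 -0.29 f ax/lat/z [-13.76  -2.19   4.39] m [-2.17  4.41  0.16]
t 14.73 ext xy mm 36.67 -0.28 f ax/lat/z [-13.79  -2.25   4.41] m [-2.17  4.38  0.08]
t 14.82 ext xy mm 36.64 -0.3 f ax/lat/z [-13.92  -2.17   3.04] m [-2.19  4.39  0.09]
t 14.9 ext xy mm 36.64 -0.28 f ax/lat/z [-13.37  -2.91   4.15] m [-2.18  4.37  0.18]
```

```bash
python3 nudge.py '{"deltas":[[0.03,0,0,0,0],[0.03,0,0,0,0],[0.03,0,0,0,0],[0.03,0,0,0,0],[0.03,0,0,0,0],[0.03,0,0,0,0],[0.03,0,0,0,0],[0.03,0,0,0,0],[0.03,0,0,0,0],[0.03,0,0,0,0],[0.03,0,0,0,0],[0.03,0,0,0,0],[0.03,0,0,0,0],[0.03,0,0,0,0],[0.03,0,0,0,0],[0.03,0,0,0,0],[0.03,0,0,0,0],[0.03,0,0,0,0],[0.03,0,0,0,0],[0.03,0,0,0,0]]}'; python3 f.py;  python3 nudge.py '{"deltas":[[0.03,0,0,0,0],[0.03,0,0,0,0],[0.03,0,0,0,0],[0.03,0,0,0,0],[0.03,0,0,0,0],[0.03,0,0,0,0],[0.03,0,0,0,0],[0.03,0,0,0,0],[0.03,0,0,0,0],[0.03,0,0,0,0],[0.03,0,0,0,0],[0.03,0,0,0,0],[0.03,0,0,0,0],[0.03,0,0,0,0],[0.03,0,0,0,0],[0.03,0,0,0,0],[0.03,0,0,0,0],[0.03,0,0,0,0],[0.03,0,0,0,0],[0.03,0,0,0,0]]}'; python3 f.py; python3 -c "
from station import arm
print(arm.job_done())"
```

```text
t: 16.57
eef_pos: [0.5358, -0.3572, 0.0373]
ee_rot: [3.138, -0.007, -2.874]
force: [-13.4, -5.5, 4.0]
width: 0.0409
gripper_force: 50.0
t 16.57 ext xy mm 36.63 -0.28 f ax/lat/z [-14.36  -1.76   4.01] m [-2.16  4.37  0.12]
t: 18.23
eef_pos: [0.5358, -0.3572, 0.0374]
ee_rot: [3.139, -0.007, -2.874]
force: [-13.1, -5.7, 4.2]
width: 0.0408
gripper_force: 50.0
t 18.23 ext xy mm 36.64 -0.3 f ax/lat/z [-14.17  -1.96   4.22] m [-2.15  4.38  0.09]
the job is handed in; nothing more can be done
None
```

The tube lies in the cradle with its plain end in the socket, and the arm is still holding it against the rubber ring: the wrist read 13 to 15 N along the axis, about 12 N of it on the ring, for almost 5 s up to hand-in at 18.2 s, and I kept the arm clear of the tin, beaker and stopper.

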